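Find the loose bearing-cap bolt and hold its cap open

ROBOT

A 6-joint arm with a two-finger parallel gripper is mounted at the origin on a cart in front of the work surface, level with it; the furniture and walls round the work are solid. World frame = base frame: x ahead of the robot, y to its left, z up, the work surface at z = 0. Lengths are in mm, angles in degrees, forces in N, time in s.
With the tool pointing down it reaches from about 350 to 850 mm from the base axis. Payload 8.1 kg.
Tool frame: the origin (TCP) lies on the centre line of the jaws, within the pads' length; the fingertips stand 19 mm ahead of it and the grasp point (between the pads) is the TCP; z points along the fingers, y is the line along which they close (so a half turn about z gives the same grasp; the last joint's range is limited). The gripper opens to 85 mm and grips with 20 to 120 N. Pads are 22 mm wide; open, the fingers measure 114 mm over their backs; the gripper's body (76 mm by 85 mm) begins 54 mm behind the grasp point. The pads swing forward as they close: fully open they stand 13 mm farther back than shut.
Start: joints at [60.367, 7.471, 85.268, -0, 87.261, -4.893], TCP at [251.084, 544.942, 214.092] pointing down, gripper open.
Joint ranges: [-169.43, 169.43], [-51.17, 129.36], [1.28, 143.12], [-76.62, 256.62], [0, 156.53], [-152.29, 152.29]. Speed limits (degrees/s): [136.94, 136.94, 159.86, 180, 180, 180].

INTERFACE

Orientations are given as [roll, pitch, yaw] about the fixed x, y, z axes, in that order (R = Rz(yaw) Ry(pitch) Rx(roll)).
In Python, from bench import r gives the robot as it stands. The module is installed in compiled form; this text tells all that it offers.
- The arm moves only by the tool servo_tool, never from a script. Its arguments are lists of equal length, an entry for each row: "fingers": the finger opening in m, from 0 to 0.0854; "linear": the shift along the tool's x, y, z in m, a list of three; "rotation": the turn, a rotation vector about the tool's x, y, z in degrees, a list of three. A call has 1 to 10 rows; each row is the pose to reach, as a shift and turn from the pose commanded when the call began, along the tool's axes at that moment; what a row does not reach only later rows make up. A row lasts 1/10 s, in which the tool goes at most 50 mm and 8.59 degrees, less where a joint would pass 70% of its speed; a pose out of reach is approached as far as the arm can. A call with a gripper value outside its range is refused whole. The fingers move at their own pace and stop on an object; "force" is the grip in N (left out, the last holds). Time passes only in rows, so rows that repeat a pose let the fingers close. It gives the time, the measured TCP pose, the force, the opening and the grip force at its end, in the units of the state.
- r.sense(): the state, without advancing time (a new reading comes with each control period).
- r.snapshot(name): name is "scene" or "top" or "wrist"; returns a dict with "frame" (480x640x3 uint8, red, green, blue), "fx", "fy", "cx", "cy" (pixels), "camera_from_world" (4x4, takes a point from world to camera coordinates). Camera axes: x right, y up, looking along -z (the intrinsics and any distortion apply to the point x, -y, -z); pixel columns grow to the right and rows downward; lengths in mm; the calibration is good to about 2 mm. A picture is of the moment at which its call begins. There is no depth.
- r.hand_in(): hands the job in; it is judged then, once.
The state is a dict: "time": time; "joint_pos": joint angles; "qd": joint speeds; "joint_efforts": joint torques, N m; "tool_pos": TCP position; "tcp_rot": TCP orientation; "ft_force": force on the tool from outside, world axes, zero at the start; "wrist_torque": the same for the moment, N m; "finger_gap": finger opening in mm; "grip_force": force on a finger pad.
Only numpy, scipy, OpenCV 4.12 (cv2) and the standard library are available. Lean on these libraries where they do the work, as an engineer would, in place of code of your own. Each camera call takes 0.05 s, during which the arm holds its last target. There are 200 camera calls.

TASK

On the drive-shaft run-in stand, first turn the lock collar clockwise until its pointer lug stands on the long engraved line, so that the shaft cannot creep, and leave it there. Then tap the three bolt heads from above, one after another and gently, until you find the one that sinks because its thread has gone, and only then lift that bolt's hinged cap by its black ball handle, at least 45 degrees open. Finish while still holding it up by the ball, so that thread lock can be put into the hole; do not pull at the other two caps and leave the tools and bottles around the stand where they are.

Things in the scene. Friction and masses are not known exactly. Their poses are not given: they have to be found in the camera images.
- stand: Run-in stand, fixed: steel base 130 x 370 mm, top 16 mm above the bench. Origin: centre of its underside; x away from the robot, y along the steel shaft (62 mm above the bench) to the robot's left, z up; yaw within 0.25 rad. Three like pedestals with hinged caps at y = -50, 40, 130 mm (which of 1, 2, 3 is where varies), 40 mm wide; the lock at y = -145 mm.
- lock_collar (a joint): Captive lock collar, vertical axis, on the grey bracket at the stand's right end; rad. 0 = pointer lug at the engraved dot (free), 1.40 = lug on the long engraved line (locked), which points to stand -x, toward the robot; grows clockwise seen from above. Starts at 0 to 0.4; stops at -0.1 and 1.75 (none at the mark). Turns stiffly (0.06 N m), stays where it is left.
- collar_grip (a point): Point on the collar's axis at the height to grip, 116 mm above the bench. The collar is a knurled dark steel ring, 44 mm in diameter, from 101 to 127 mm above the bench, on a mark plate of 70 mm diameter whose top is 101 mm above the bench; a 15 mm wide retaining screw head stands 5 mm above the collar.
- collar_lug (a point): Tip of the collar's pointer lug, 30 mm from the collar's axis, 106 mm above the bench. The lug is a 7 mm high wedge, 9 mm wide at its root, that sticks out 8 mm from the collar's lower edge; keep the fingers clear of it.
- locked_mark (a point): Outer end of the long engraved line on the mark plate, 34 mm from the collar's axis, toward stand -x.
- cap_1 (a joint): Opening of bearing cap 1, rad: 0 shut, grows as the near side (bolt, ball handle) swings up and away from the robot; stop at 1.25. Hinge axis along stand y, 36 mm behind the shaft (stand +x), 66 mm above the bench. Cap and bolt weigh about 0.16 kg and fall shut when let go. A cap whose bolt is tight does not open.
- ball_1: Black ball handle of cap 1, 20 mm in diameter, origin at its centre: with the cap shut 80 mm in front of the shaft (stand -x), 81 mm above the bench, i.e. 116 mm before the hinge axis and 15 mm above it. It revolves on a 7 mm rod that joins it to the cap from stand +x; its stand-y sides are free, so it pivots between fingers that close along stand y. Next ball 90 mm away.
- bolt_head_1: Head of shoulder bolt 1 in the near ear of cap 1, 32 mm in front of the shaft: round socket head, 15 mm in diameter, 8 mm high; origin at the centre of its top face, 86 mm above the bench with the cap shut; z along the bolt, up. Highest thing within 30 mm (the cap's crown is 4 mm lower).
- bolt_1 (a joint): How far bolt 1 has been pushed down into its cap, m, 0 at the start. A tight bolt gives less than 1 mm, springs back and carries the push; the loose one slides down 5 mm under a push of about 2 N, then stops, and stays down.
- cap_2 (a joint): Opening of bearing cap 2, rad: 0 shut, grows as the near side (bolt, ball handle) swings up and away from the robot; stop at 1.25. Hinge axis along stand y, 36 mm behind the shaft (stand +x), 66 mm above the bench. Cap and bolt weigh about 0.16 kg and fall shut when let go. A cap whose bolt is tight does not open.
- ball_2: Black ball handle of cap 2, 20 mm in diameter, origin at its centre: with the cap shut 80 mm in front of the shaft (stand -x), 81 mm above the bench, i.e. 116 mm before the hinge axis and 15 mm above it. It revolves on a 7 mm rod that joins it to the cap from stand +x; its stand-y sides are free, so it pivots between fingers that close along stand y. Next ball 90 mm away.
- bolt_head_2: Head of shoulder bolt 2 in the near ear of cap 2, 32 mm in front of the shaft: round socket head, 15 mm in diameter, 8 mm high; origin at the centre of its top face, 86 mm above the bench with the cap shut; z along the bolt, up. Highest thing within 30 mm (the cap's crown is 4 mm lower).
- bolt_2 (a joint): How far bolt 2 has been pushed down into its cap, m, 0 at the start. A tight bolt gives less than 1 mm, springs back and carries the push; the loose one slides down 5 mm under a push of about 2 N, then stops, and stays down.
- cap_3 (a joint): Opening of bearing cap 3, rad: 0 shut, grows as the near side (bolt, ball handle) swings up and away from the robot; stop at 1.25. Hinge axis along stand y, 36 mm behind the shaft (stand +x), 66 mm above the bench. Cap and bolt weigh about 0.16 kg and fall shut when let go. A cap whose bolt is tight does not open.
- ball_3: Black ball handle of cap 3, 20 mm in diameter, origin at its centre: with the cap shut 80 mm in front of the shaft (stand -x), 81 mm above the bench, i.e. 116 mm before the hinge axis and 15 mm above it. It revolves on a 7 mm rod that joins it to the cap from stand +x; its stand-y sides are free, so it pivots between fingers that close along stand y. Next ball 90 mm away.
- bolt_head_3: Head of shoulder bolt 3 in the near ear of cap 3, 32 mm in front of the shaft: round socket head, 15 mm in diameter, 8 mm high; origin at the centre of its top face, 86 mm above the bench with the cap shut; z along the bolt, up. Highest thing within 30 mm (the cap's crown is 4 mm lower).
- bolt_3 (a joint): How far bolt 3 has been pushed down into its cap, m, 0 at the start. A tight bolt gives less than 1 mm, springs back and carries the push; the loose one slides down 5 mm under a push of about 2 N, then stops, and stays down.
- thread_lock: Small red thread-lock bottle, standing, 23 mm in diameter, 69 mm high, near the front right corner of the stand; origin at the centre of its foot. Bystander.
- hex_driver: Hex driver with black handle, 162 x 17 x 17 mm, lying in front of the stand; origin at its underside's centre. Bystander.
- wrench: Combination wrench, 148 x 26 x 6 mm, lying behind the stand; origin at its underside's centre. Bystander.
- oil_bottle: Oil bottle with a dark nozzle, 36 mm in diameter, 84 mm high, standing behind the stand on the right; origin at the centre of its foot. Bystander.
- pliers: Needle pliers with red handles, 173 x 45 x 13 mm, lying at the front right of the bench; origin at the underside's centre. Bystander.
- caliper: Caliper, 74 x 235 x 10 mm, lying behind the stand on the left; origin at the underside's centre. Bystander.

How it is judged:
By the outcome, as a careful person would: the job done as asked, in the order asked, and still so for the second after the job is handed in, while the arm keeps its last pose, push and grip.
It also fails if it takes over 64 s, if anything falls off the work surface, if the arm or the gripper's body presses on something with over 40 N, if the wrist force passes 120 N, or if a joint passes its speed limit or range.

## Working session

There is one attempt and no reset: what is moved stays moved. The work goes in short steps, Python scripts to look and compute and a tool call to move; the robot and the scene stay as the last step left them, time stands still between calls to the robot, and variables do not carry over. Pictures are saved under pics/ and viewed, at most 10 in all, crops included, and the job is handed in when it is done.

Besides the shell and the picture viewer there is one more tool, called after "Call:" by a JSON object that holds its "op" and its "data". servo_tool: Moves the arm, as the interface text tells. Its arguments: {"type":"object","properties":{"fingers":{"type":"array","items":{"type":"number"}},"linear":{"type":"array","items":{"type":"array","items":{"type":"number"}}},"rotation":{"type":"array","items":{"type":"array","items":{"type":"number"}}},"force":{"type":"number"}},"required":["fingers","linear","rotation"]}

```bash
mkdir -p pics; python3 - <<'E'
from bench import r
import cv2
print(r.sense())
for n in ("scene","top"):
    s=r.snapshot(n); cv2.imwrite(f"pics/{n}0.png",s["frame"][:,:,::-1]); print(n,s["fx"],s["fy"],s["cx"],s["cy"],s["camera_from_world"].tolist() if hasattr(s["camera_from_world"],'tolist') else s["camera_from_world"], [k for k in s])
E
```

```text
{'time': 0.0, 'joint_pos': array([ 6.03677630e+01,  7.51648825e+00,  8.53293955e+01, -1.42300051e-03,
        8.72609375e+01, -4.88963490e+00]), 'qd': array([ 0.01285582,  0.04786354, -0.0279668 , -0.07231548,  0.03242292,
        0.0164517 ]), 'joint_efforts': array([ 8.42570813e-06, -5.69420421e+01, -5.00546980e+01, -3.46698980e-04,
        1.52079243e-02, -5.22510709e-05]), 'tool_pos': array([250.79306617, 544.4320605 , 213.0289544 ]), 'tcp_rot': array([-1.79893446e+02, -7.68901298e-03,  1.55257460e+02]), 'ft_force': array([ 0.30985246, -0.04023377, -0.00434141]), 'wrist_torque': array([ 0.01787197,  0.02353662, -0.02371302]), 'grip_force': 0.0, 'finger_gap': 85.4650360169829}
scene 492.1950407940798 492.1950407940798 316.47375505097136 233.7079603028887 [[0.5305902385876086, -0.8476267259236974, 0.0017123712851573856, -351.3666043045901], [0.5903795241316648, 0.37100888079485134, 0.7168015261265986, -397.70021073188684], [-0.6082154356818099, -0.37931694382300585, 0.6972751536711754, -800.7486130781492], [0.0, 0.0, 0.0, 1.0]] ['frame', 'fx', 'fy', 'cx', 'cy', 'camera_from_world']
top 486.3028549829599 486.3028549829599 311.2303916339448 233.18831806712234 [[-0.004510339611593845, -0.9999803748075581, 0.004348199204678934, -42.57371943916684], [0.9950971325808472, -0.004058620317907649, 0.09881914961428638, -557.1894914503456], [-0.09879956257981982, 0.004772588485355671, 0.9950959093641101, -1224.0096265289424], [0.0, 0.0, 0.0, 1.0]] ['frame', 'fx', 'fy', 'cx', 'cy', 'camera_from_world']
```

View pics/scene0.png

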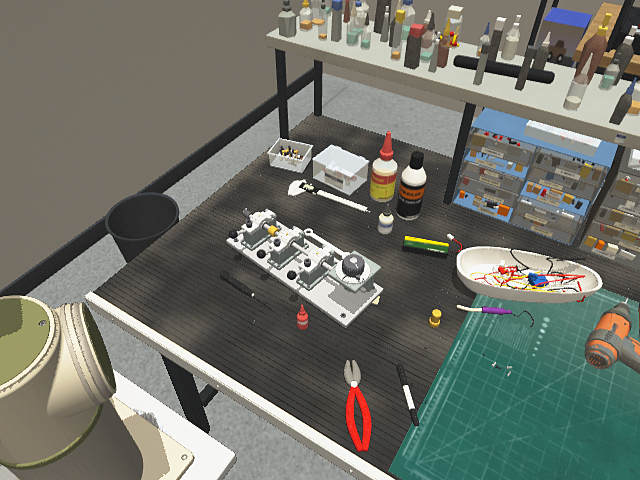

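View pics/top0.png

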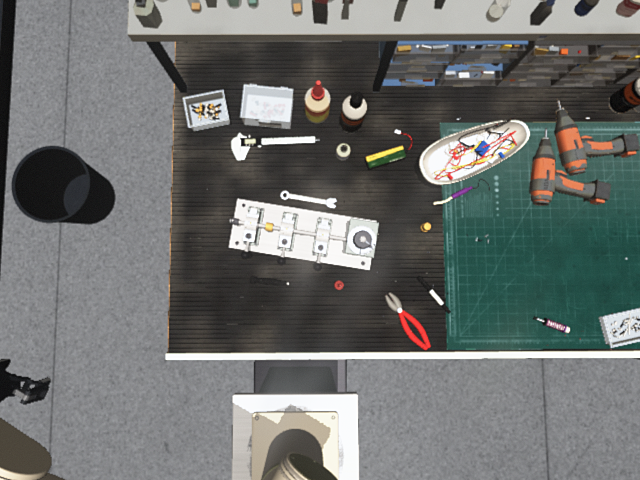

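The scene view shows the stand at (305,265) with the collar at its right end near (353,265). In the top view the stand spans (232,200) to (378,268), with the collar at about (362,239) and the balls on the near side. Next I'll measure from the top view and zoom in.

```bash
cat > h.py <<'E'
import numpy as np, cv2
from bench import r
def ray(s,u,v):
    T=np.array(s["camera_from_world"]);R=T[:3,:3];c=-R.T@T[:3,3]
    d=R.T@np.array([(u-s["cx"])/s["fx"],-(v-s["cy"])/s["fy"],-1.]);return c,d/np.linalg.norm(d)
def onz(s,u,v,z):
    c,d=ray(s,u,v);return c+d*(z-c[2])/d[2]
def proj(s,p):
    T=np.array(s["camera_from_world"]);q=T[:3,:3]@np.asarray(p,float)+T[:3,3]
    return np.array([s["cx"]+s["fx"]*q[0]/-q[2],s["cy"]-s["fy"]*q[1]/-q[2]])
def crop(s,name,x0,y0,x1,y1,k,pts=()):
    im=cv2.resize(s["frame"][y0:y1,x0:x1,::-1],None,fx=k,fy=k,interpolation=cv2.INTER_CUBIC).copy()
    for p in pts: cv2.drawMarker(im,tuple(int(v) for v in ((proj(s,p)-[x0,y0])*k)),(0,255,0),cv2.MARKER_CROSS,10,1)
    cv2.imwrite("pics/"+name,im)
E
python3 - <<'E'
from h import *
s=r.snapshot("top"); f=s["frame"]
hsv=cv2.cvtColor(f,cv2.COLOR_RGB2HSV)
m=((hsv[:,:,2]>150)&(hsv[:,:,1]<60)).astype(np.uint8); m[:190]=0;m[280:]=0;m[:,:220]=0;m[:,390:]=0
m=cv2.morphologyEx(m,cv2.MORPH_CLOSE,np.ones((5,5)))
cs=cv2.findContours(m,0,2)[0];c=max(cs,key=cv2.contourArea)
w=np.array([onz(s,*p[0],16)[:2] for p in c],np.float32)
rc=cv2.minAreaRect(w);print(rc); print(cv2.boxPoints(rc))
crop(s,"topc.png",225,190,390,280,4.8)
s=r.snapshot("scene");crop(s,"scc.png",215,200,390,330,4.5)
E
```

```text
((556.4033203125, -21.502456665039062), (383.52978515625, 133.4886932373047), 80.71875)
[[ 459.60474 -199.99228]
 [ 591.3458  -221.52145]
 [ 653.2019   156.98737]
 [ 521.4608   178.51654]]
```

View pics/topc.png

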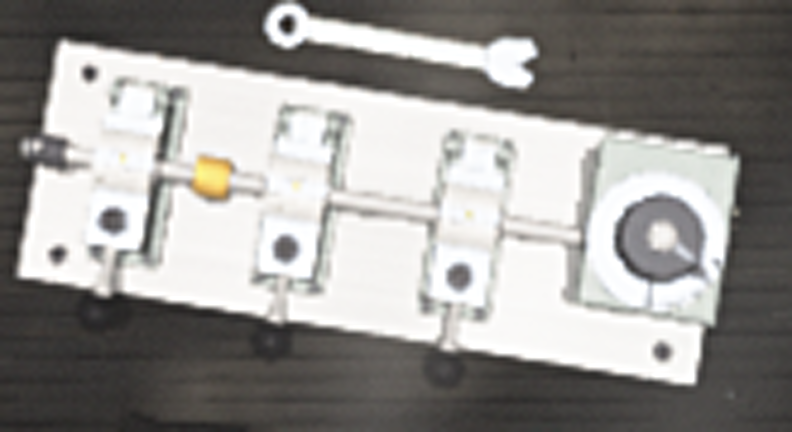

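View pics/scc.png

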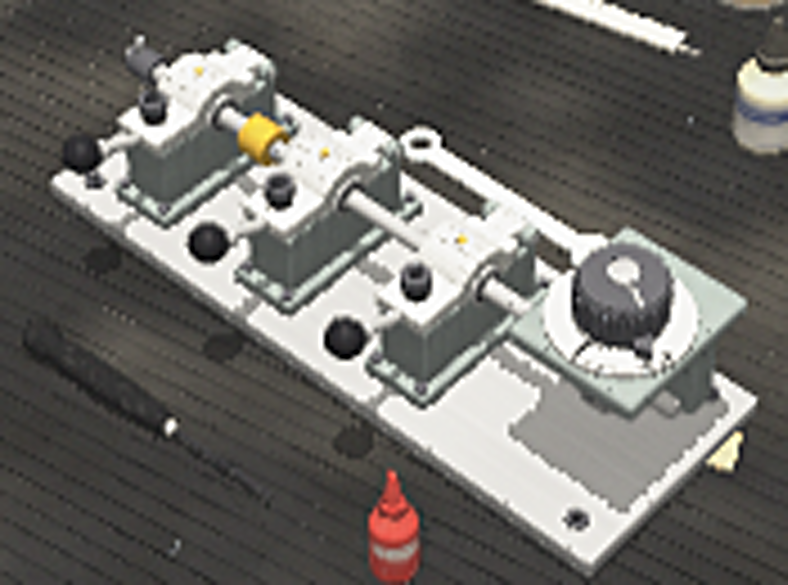

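The top crop (4.8x) shows bolt heads at (113,219), (286,248) and (459,275), balls at (97,312), (270,341) and (443,371), and the collar screw at (662,236). The long line is near (652,295) and the lug points to the lower right, about (708,268). The scene crop (4.5x) shows bolts at (152,106), (280,189) and (416,281), balls at (82,152), (208,242) and (345,338), and the lug near (645,346). I'll triangulate these and fit the stand pose.

```bash
cat > meas.py <<'E'
from h import *
from scipy.optimize import least_squares
st=r.snapshot("top"); ss=r.snapshot("scene")
T=lambda u,v:(225+u/4.8,190+v/4.8); S=lambda u,v:(215+u/4.5,200+v/4.5)
obs=[((-32,y,86),T(*a),S(*b)) for y,a,b in ((130,(113,219),(152,103)),(40,(286,248),(280,186)),(-50,(459,275),(416,277)))]
obs+=[((-80,y,81),T(*a),S(*b)) for y,a,b in ((130,(97,312),(82,152)),(40,(270,341),(208,242)),(-50,(443,371),(345,338)))]
obs+=[((0,-145,132),T(662,236),S(627,268))]
def W(q,p):
    c,s=np.cos(q[2]),np.sin(q[2]);return np.array([q[0]+c*p[0]-s*p[1],q[1]+s*p[0]+c*p[1],p[2]])
def tri(a,b):
    A=[];B=[]
    for s,uv in((st,a),(ss,b)):
        c,d=ray(s,*uv);P=np.eye(3)-np.outer(d,d);A.append(P);B.append(P@c)
    return np.linalg.solve(sum(A),sum(B))
P=[tri(a,b) for _,a,b in obs]
res=lambda q:np.concatenate([W(q,o[0])[:2]-p[:2] for o,p in zip(obs,P)])
q=least_squares(res,[556,-21,-.15]).x
print("pose",q,np.degrees(q[2]))
for o,p in zip(obs,P): print(o[0],p.round(1),(W(q,o[0])-p).round(1))
qt=least_squares(lambda q:np.concatenate([W(q,o[0])[:2]-onz(st,*o[1],o[0][2])[:2] for o in obs]),q).x;print("top only",qt)
ax=W(q,(0,-145,106))
for n,s,uv in(("top",st,T(708,268)),("sc",ss,S(645,346))):
    l=onz(s,*uv,106);d=l-ax;a=np.degrees(np.arctan2(d[1],d[0])-q[2]);print(n,l,np.hypot(*d[:2]),"angle in stand",a)
E
python3 meas.py
```

```text
pose [ 5.56355928e+02 -2.43053755e+01 -1.65732154e-01] -9.49575295908868
(-32, 130, 86) [546.3 109.2  82.5] [-0.1 -0.   3.5]
(-32, 40, 86) [531.3  20.2  83.5] [0.1 0.3 2.5]
(-32, -50, 86) [516.9 -67.9  82.7] [-0.4 -0.4  3.3]
(-80, 130, 81) [499.  116.5  83.2] [-0.1  0.6 -2.2]
(-80, 40, 81) [483.9  28.4  81.8] [ 0.1 -0.  -0.8]
(-80, -50, 81) [468.5 -60.   81.9] [ 0.7 -0.4 -0.9]
(0, -145, 132) [ 532.8 -167.3  131.4] [-0.3 -0.   0.6]
top only [ 5.55755051e+02 -2.37755028e+01 -1.67161772e-01]
top [ 518.03645299 -191.94118022  106.        ] 28.52333673407607 angle in stand -110.82137505078188
sc [ 518.33122696 -187.28591985  106.        ] 24.445884353654215 angle in stand -115.73867605702637
```

```bash
cat > go.py <<'E'
import numpy as np
def step(c,t):
    """c,t: (x,y,z,yaw), tool down -> tool shift m, rotvec z deg"""
    y=np.radians(c[3]);d=np.array(t[:3])-c[:3]
    return (np.array([d[0]*np.cos(y)+d[1]*np.sin(y),d[0]*np.sin(y)-d[1]*np.cos(y),-d[2]])/1e3).round(5),round(c[3]-t[3],3)
def after(c,s,rz):
    y=np.radians(c[3]);a,b,z=np.array(s)*1e3
    return np.array([c[0]+a*np.cos(y)+b*np.sin(y),c[1]+a*np.sin(y)-b*np.cos(y),c[2]-z,c[3]-rz])
E
python3 - <<'E'
from go import *
c=np.array([251.08,544.94,214.09,155.26]);print(step(c,(400,160,214,95)))
c1=after(c,(-.296,-.287,0),60);print(c1,step(c1,(532.6,-167.3,210,58.5)))
E
```

```text
(array([-2.9635e-01, -2.8729e-01,  9.0000e-05]), np.float64(60.26))
[399.80215096 160.40557786 214.09        95.26      ] (array([-0.3385 ,  0.1022 ,  0.00409]), np.float64(36.76))
```

Call:
{"op": "servo_tool", "data": {"fingers": [0.08,0.08,0.08,0.08,0.08,0.08,0.08,0.08,0.08,0.08], "linear": [[-0.296,-0.287,0],[-0.296,-0.287,0],[-0.296,-0.287,0],[-0.296,-0.287,0],[-0.296,-0.287,0],[-0.296,-0.287,0],[-0.296,-0.287,0],[-0.296,-0.287,0],[-0.296,-0.287,0],[-0.296,-0.287,0]], "rotation": [[0,0,60],[0,0,60],[0,0,60],[0,0,60],[0,0,60],[0,0,60],[0,0,60],[0,0,60],[0,0,60],[0,0,60]], "force": 30}}

```text
time: 1.3
tool_pos: [400.4, 158.9, 214.2]
tcp_rot: [180.0, -0.0, 95.0]
ft_force: [0.2, -0.1, 0.3]
finger_gap: 80.1
grip_force: 0.0
```

Call:
{"op": "servo_tool", "data": {"fingers": [0.08,0.08,0.08,0.08,0.08,0.08,0.08,0.08,0.08,0.08], "linear": [[-0.3385,0.1022,0.004],[-0.3385,0.1022,0.004],[-0.3385,0.1022,0.004],[-0.3385,0.1022,0.004],[-0.3385,0.1022,0.004],[-0.3385,0.1022,0.004],[-0.3385,0.1022,0.004],[-0.3385,0.1022,0.004],[-0.3385,0.1022,0.004],[-0.3385,0.1022,0.004]], "rotation": [[0,0,36.8],[0,0,36.8],[0,0,36.8],[0,0,36.8],[0,0,36.8],[0,0,36.8],[0,0,36.8],[0,0,36.8],[0,0,36.8],[0,0,36.8]]}}

```text
time: 2.3
tool_pos: [532.8, -165.2, 209.8]
tcp_rot: [-179.9, -0.0, 58.6]
ft_force: [0.2, -0.1, 0.1]
finger_gap: 80.0
grip_force: 0.0
```

```bash
python3 - <<'E'
from h import *
print(r.sense()["tool_pos"],r.sense()["tcp_rot"],r.sense()["joint_pos"])
s=r.snapshot("wrist");print(np.array(s["camera_from_world"]).round(2).tolist(),proj(s,(532.6,-167.3,132)))
cv2.imwrite("pics/w1.png",s["frame"][:,:,::-1])
import pickle;pickle.dump(s,open("w1.pkl","wb"))
E
```

```text
[ 532.77179828 -165.16827494  209.83438768] [-1.79941323e+02 -3.44996082e-02  5.85600737e+01] [-2.25206869e+01  1.11057668e+00  9.23922621e+01  4.32582296e-02
  8.65497807e+01  8.91659856e+00]
[[0.85, -0.52, -0.0, -540.9], [0.5, 0.82, -0.27, -98.23], [0.14, 0.23, 0.96, -412.24], [0.0, 0.0, 0.0, 1.0]] [319.43564789 249.18988708]
```

View pics/w1.png

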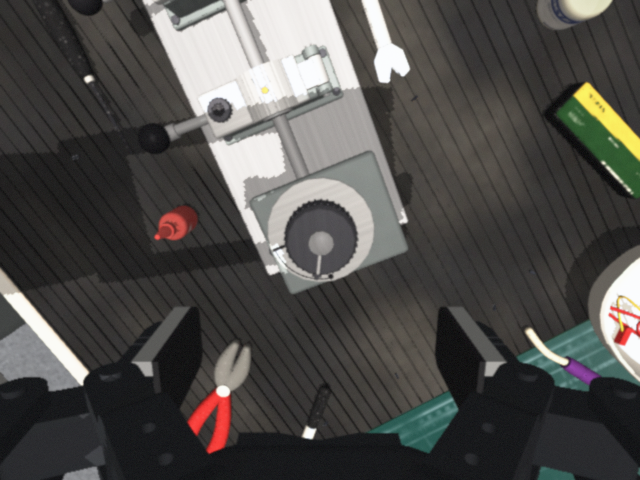

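The wrist view shows the collar screw at (321,242), predicted at (319,249). The screw's slot line and the lug point down to about (318,278), and the engraved line is near (285,255). Now I'll take a close crop to measure the angles.

```bash
python3 - <<'E'
from h import *
import pickle
s=r.snapshot("wrist");pickle.dump(s,open("w1.pkl","wb"))
print(r.sense()["tool_pos"],r.sense()["time"])
for p in [(532.6,-167.3,132),(516.5,-68.3,86),(469.2,-60.4,81)]: print(proj(s,p))
crop(s,"w1c.png",240,160,400,310,5)
E
```

```text
[ 532.74865689 -165.19806217  210.34306036] 2.4
[319.47783592 249.13548433]
[217.60609322 115.17150001]
[154.0309754  143.49493849]
```

View pics/w1c.png

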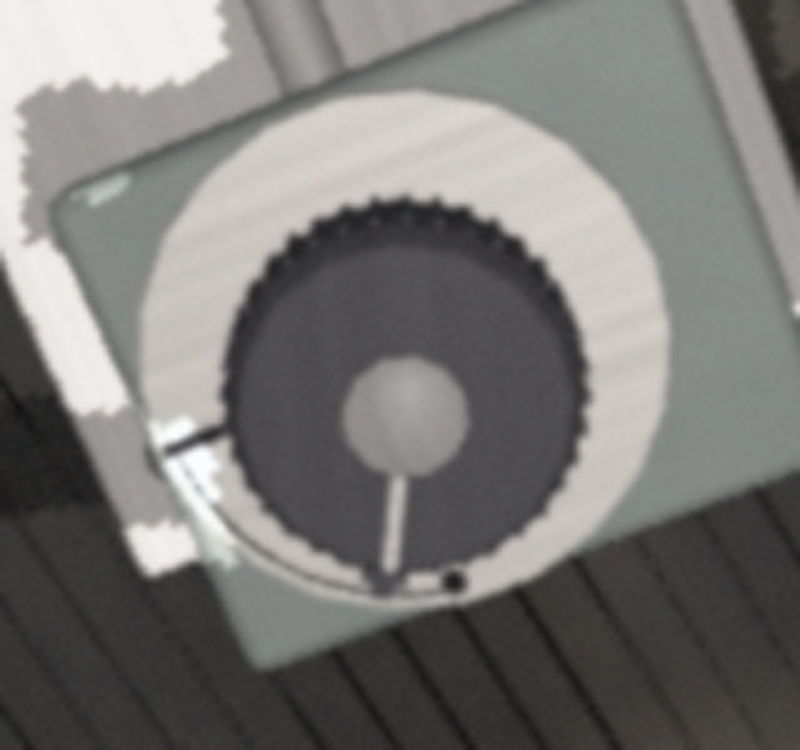

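The crop (5x) shows the screw at (405,415), the index line on the collar top from (399,478) to (392,570), and the lug tip at (386,588). The dot is at (455,580) and the long line runs from (228,430) to (168,452). Next I'll compute the angles.

```bash
python3 - <<'E'
from h import *
from go import *
import pickle
s=pickle.load(open("w1.pkl","rb"));C=lambda u,v,z:onz(s,240+u/5,160+v/5,z)
ax=C(405,415,132);print("axis",ax)
print("collar ring top centre",C(406,410,127), "plate centre",C(404,349,101))
A=lambda p,q=ax:np.degrees(np.arctan2(*(p-q)[1::-1]))
print("index",A(C(392,570,127)),A(C(392,570,127),C(399,478,127)))
print("lug",A(C(386,590,106)),np.hypot(*(C(386,590,106)-ax)[:2]))
print("line",A(C(168,452,101)),A(C(168,452,101),C(228,430,101)),np.hypot(*(C(168,452,101)-ax)[:2]))
print("dot",A(C(455,580,101)))
print("bolt",onz(s,220,109,86),"ball",onz(s,154,138,81))
t=r.sense()["tool_pos"];y=r.sense()["tcp_rot"][2];c=np.array([*t,y]);print(c,step(c,(ax[0]-.8,ax[1]-1,123,58.5)))
E
```

```text
axis [ 535.29232111 -164.5845537   132.        ]
collar ring top centre [ 535.02474775 -165.30702216  127.        ] plate centre [ 535.54705225 -164.24623699  101.        ]
index -125.5413372394975 -125.50100556113522
lug -125.64448833551906 31.20248281924143
line 172.17760796082615 169.32293695242456 33.977461698386726
dot -108.95779160306621
bolt [519.97683494 -65.99578861  86.        ] ball [471.33819746 -57.55391019  81.        ]
[ 532.74865689 -165.19806217  210.34306036   58.59813218] (array([0.00058, 0.00169, 0.08734]), np.float64(0.098))
```

Call:
{"op": "servo_tool", "data": {"fingers": [0.08,0.08,0.08,0.08,0.08,0.08], "linear": [[0,0.0015,0.03],[0,0.0015,0.06],[0,0.0015,0.08],[0,0.0015,0.091],[0,0.0015,0.091],[0,0.0015,0.091]], "rotation": [[0,0,4],[0,0,4],[0,0,4],[0,0,4],[0,0,4],[0,0,4]]}}

```text
time: 3.0
tool_pos: [534.5, -167.7, 120.3]
tcp_rot: [179.9, -0.0, 54.5]
ft_force: [0.3, -0.3, 0.9]
finger_gap: 79.7
grip_force: 0.0
```

Call:
{"op": "servo_tool", "data": {"fingers": [0.06,0.05,0.04,0.04,0.04,0.04,0.04,0.04,0.04,0.04], "linear": [[0,0,0],[0,0,0],[0,0,0],[0,0,0],[0,0,0],[0,0,0],[0,0,0],[0,0,0],[0,0,0],[0,0,0]], "rotation": [[0,0,0],[0,0,0],[0,0,0],[0,0,0],[0,0,0],[0,0,0],[0,0,0],[0,0,0],[0,0,0],[0,0,0]], "force": 25}}

```text
time: 4.0
tool_pos: [533.9, -168.1, 119.1]
tcp_rot: [-180.0, 0.0, 54.5]
ft_force: [-1.0, 0.2, 0.1]
finger_gap: 39.9
grip_force: 0.0
```

```bash
python3 - <<'E'
from h import *
x=r.sense();print(x["ft_force"],x["wrist_torque"],x["grip_force"],x["finger_gap"],x["tool_pos"])
a=r.snapshot("wrist")["frame"];b=r.snapshot("scene");
c=cv2.resize(b["frame"][180:330,260:420],(480,450));d=np.zeros((480,320,3),np.uint8)
im=np.hstack([cv2.resize(a[150:480,160:480],(400,412)),cv2.resize(c,(400,412))]);cv2.imwrite("pics/g1.png",im[:,:,::-1])
E
```

```text
[-0.97119592  0.23502675  0.05614696] [0.0329523  0.04040788 0.00390935] 0.0 39.86736840508967 [ 533.87360711 -168.06317495  119.0633749 ]
```

View pics/g1.png

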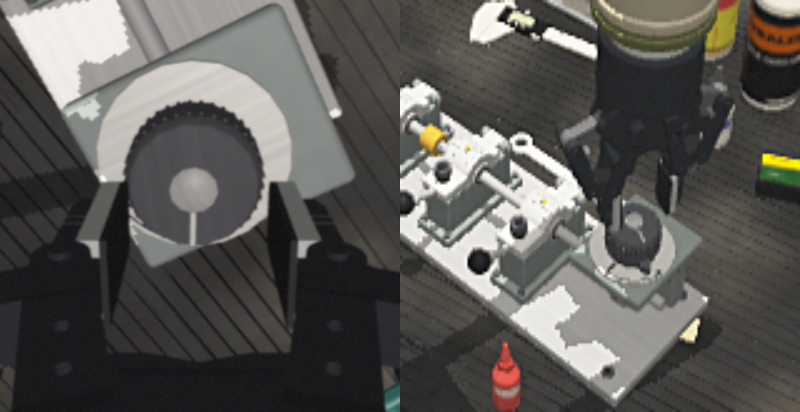

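The wrist part shows the collar at (195,185) with the finger tips beside or behind it. The scene part shows the fingers near (616,235) and (670,205) around the collar. I'll check the geometry with projections.

```bash
python3 - <<'E'
from h import *
b=r.snapshot("scene");T=np.array(b["camera_from_world"]);print("cam",-T[:3,:3].T@T[:3,3])
w=r.snapshot("wrist");x=r.sense();p=x["tool_pos"];y=np.radians(54.5);Y=np.array([np.sin(y),-np.cos(y),0])
for dz in(-19,-10,0):
  for k in(-20,20):
    q=p+k*Y+[0,0,dz];print(dz,k,"scene",proj(b,q).round(1),"in crop",((proj(b,q)-[260,180])*[2.5,2.747]).round(),"wrist crop",((proj(w,q)-[160,150])*1.25).round())
print("axis z127 wrist crop",[((proj(w,(*a,127))-[160,150])*1.25).round() for a in((534,-166),(532.6,-167.3),(535.3,-164.6))])
E
```

```text
cam [ -65.80191501 -454.01493101  844.01590031]
-19 -20 scene [344.4 272.8] in crop [211. 255.] wrist crop [141. 165.]
-19 20 scene [362.4 267.2] in crop [256. 239.] wrist crop [252. 164.]
-10 -20 scene [344.6 269.8] in crop [212. 247.] wrist crop [139. 174.]
-10 20 scene [362.7 264.2] in crop [257. 231.] wrist crop [255. 174.]
0 -20 scene [344.8 266.5] in crop [212. 238.] wrist crop [135. 185.]
0 20 scene [363.  260.8] in crop [258. 222.] wrist crop [258. 185.]
axis z127 wrist crop [array([193., 190.]), array([192., 195.]), array([194., 184.])]
```

Call:
{"op": "servo_tool", "data": {"fingers": [0.036,0.032,0.028,0.024,0.02,0.02], "linear": [[0,0,0],[0,0,0],[0,0,0],[0,0,0],[0,0,0],[0,0,0]], "rotation": [[0,0,0],[0,0,0],[0,0,0],[0,0,0],[0,0,0],[0,0,0]], "force": 25}}

```text
time: 4.8
tool_pos: [533.9, -168.1, 119.1]
tcp_rot: [180.0, 0.0, 54.5]
ft_force: [-0.8, -0.8, 0.4]
finger_gap: 19.9
grip_force: 0.0
```

```bash
python3 - <<'E'
from h import *
a=r.snapshot("wrist")["frame"];b=r.snapshot("scene");t=r.snapshot("top")
im=np.hstack([cv2.resize(a[100:480,120:520],(400,380)),cv2.resize(b["frame"][200:314,290:410],(400,380))]);cv2.imwrite("pics/g2.png",im[:,:,::-1])
E
```

```text
(no output)
```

View pics/g2.png

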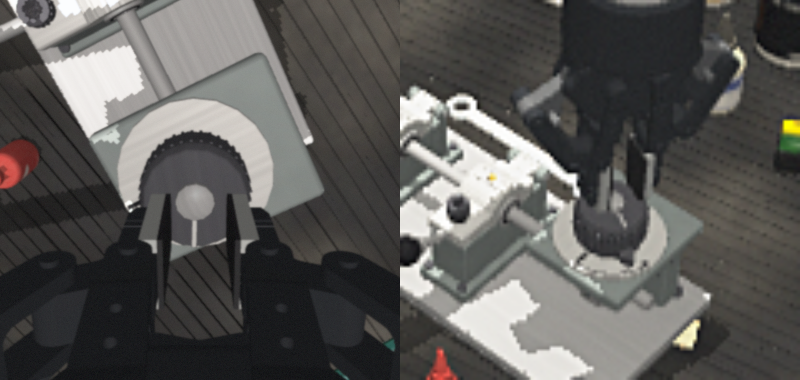

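The fingers straddle the screw head above the collar, at (168,195) and (228,195) in the wrist crop, and around (605,205) and (648,208) in the scene crop. So the tips stand higher than expected. I'll triangulate them.

```bash
python3 - <<'E'
from h import *
w=r.snapshot("wrist");b=r.snapshot("scene");x=r.sense()
T=np.array(w["camera_from_world"]);cw=-T[:3,:3].T@T[:3,3];print("f",w["fx"],"cam",cw,"tcp",x["tool_pos"],x["joint_pos"])
y=np.radians(54.5);X=np.array([np.cos(y),np.sin(y),0]);Y=np.array([np.sin(y),-np.cos(y),0])
d=cw-x["tool_pos"];print("cam in tool",d@X,d@Y,-d[2])
# right tip in wrist full px (348,295) & scene
def tri(a,bb):
    A=0;B=0
    for s,uv in((w,a),(b,bb)):
        c,dd=ray(s,*uv);P=np.eye(3)-np.outer(dd,dd);A=A+P;B=B+P@c
    return np.linalg.solve(A,B)
for a,bb in(((348,295),(364.4,262.4)),((365,297),(365,262)),((287,295),(351.5,263)),((270,300),(350,262))):
    p=tri(a,bb);q=p-x["tool_pos"];print(p.round(1),"tool",(q@X).round(1),(q@Y).round(1),-q[2].round(1))
# apparent gap -> depth
c1,d1=ray(w,288,295);c2,d2=ray(w,348,295);k=19.9/np.linalg.norm(((d1/(d1@Y)*1)-(d2/(d2@Y))) ) if 0 else None
u=T[:3,:3]@Y;dep=w["fx"]*19.9/60;z=dep;v=np.array([(318-w["cx"])/w["fx"]*z,-(295-w["cy"])/w["fy"]*z,-z]);print("tip by gap",T[:3,:3].T@(v-T[:3,3]))
E
```

```text
f 425.58511833851134 cam [ 573.4097924  -113.40625514  279.95236765] tcp [ 533.8657456  -168.0531766   119.08639991] [-2.27229512e+01  4.98584459e+00  9.80368296e+01  1.51207949e-03
  7.69804664e+01  1.28182036e+01]
cam in tool 67.4522516448906 0.4597933513502301 -160.86596774031574
[ 546.8 -179.5  116.1] tool -1.8 17.2 3.0
[ 550.6 -182.   115.9] tool -1.6 21.7 3.2
[ 527.5 -161.8  122.9] tool 1.4 -8.8 -3.8
[ 523.2 -159.1  128.5] tool 1.1 -13.9 -9.4
tip by gap [ 541.89978289 -157.33497503  148.4436623 ]
```

Call:
{"op": "servo_tool", "data": {"fingers": [0.06,0.06,0.06,0.06,0.06,0.06,0.06], "linear": [[0,0,0],[0,0,0],[0,0,0],[0,0,0.003],[0,0,0.006],[0,0,0.008],[0,0,0.008]], "rotation": [[0,0,0],[0,0,0],[0,0,0],[0,0,0],[0,0,0],[0,0,0],[0,0,0]]}}

```text
time: 5.75
tool_pos: [533.5, -167.9, 110.4]
tcp_rot: [-179.9, 0.0, 54.5]
ft_force: [0.2, 0.3, -0.2]
finger_gap: 60.3
grip_force: 0.0
```

```bash
python3 - <<'E'
from h import *
w=r.snapshot("wrist");x=r.sense();print(x["tool_pos"],x["ft_force"],x["finger_gap"])
b=r.snapshot("scene")
im=np.hstack([w["frame"][150:450,150:500],cv2.resize(b["frame"][215:305,300:405],(350,300),interpolation=cv2.INTER_CUBIC)])
im=cv2.resize(im,None,fx=1.14,fy=1.14);cv2.imwrite("pics/g3.png",im[:,:,::-1])
E
```

```text
[ 533.62832687 -167.99386512  110.68994541] [ 0.28895318  0.1607076  -0.21772993] 60.25424209931438
```

View pics/g3.png

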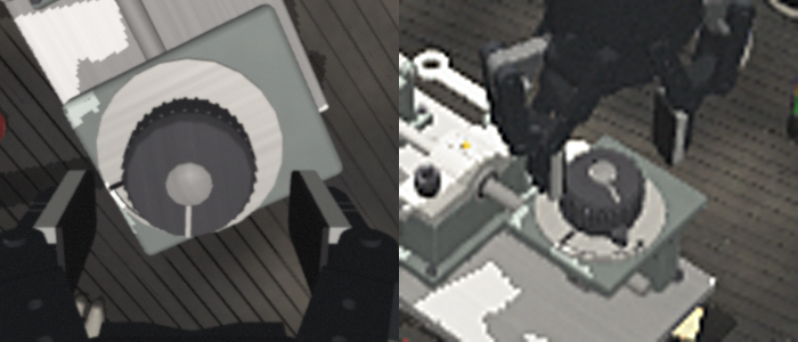

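The wrist part shows the tips at (92,172) and (292,172), beside and above the collar. In the scene part the right tip bottom is at (675,160) and the left one at about (555,195). I'll triangulate these two and continue the guarded descent.

```bash
python3 - <<'E'
from h import *
w=r.snapshot("wrist");b=r.snapshot("scene");x=r.sense()
y=np.radians(54.5);X=np.array([np.cos(y),np.sin(y),0]);Y=np.array([np.sin(y),-np.cos(y),0])
def tri(a,bb):
    A=0;B=0;L=[]
    for s,uv in((w,a),(b,bb)):
        c,dd=ray(s,*uv);P=np.eye(3)-np.outer(dd,dd);A=A+P;B=B+P@c;L.append((c,P))
    p=np.linalg.solve(A,B);return p,[np.linalg.norm(P@(p-c)) for c,P in L]
for a,bb in(((406,301),(372.6,257.1)),((231,301),(341.5,265.5))):
    p,e=tri(a,bb);q=p-x["tool_pos"];print(p.round(1),np.round(e,1),"tool",(q@X).round(1),(q@Y).round(1),-q[2].round(1))
p=x["tool_pos"]
for xx in(-11,11):
  for k in(-30,30):
    for dz in(-30,-20,-10,0,10):
      q=p+xx*X+k*Y-[0,0,dz];print(xx,k,dz,"scene",((proj(b,q)-[300,215])*3.8+[399,0]).round(),"wrist",((proj(w,q)-150)*1.14).round())
E
```

```text
[ 565.4 -189.1  119.7] [3.9 3.9] tool 1.1 37.8 -8.6
[ 511.3 -148.7  123.6] [3.1 3.1] tool 2.7 -29.7 -12.4
-11 -30 -30 scene [563. 187.] wrist [ 92. 241.]
-11 -30 -20 scene [562. 200.] wrist [ 98. 225.]
-11 -30 -10 scene [561. 213.] wrist [104. 210.]
-11 -30 0 scene [560. 226.] wrist [108. 197.]
-11 -30 10 scene [560. 239.] wrist [113. 185.]
-11 30 -30 scene [668. 154.] wrist [290. 241.]
-11 30 -20 scene [667. 167.] wrist [284. 225.]
-11 30 -10 scene [665. 180.] wrist [279. 210.]
-11 30 0 scene [664. 193.] wrist [274. 197.]
-11 30 10 scene [662. 206.] wrist [270. 185.]
11 -30 -30 scene [545. 158.] wrist [ 88. 174.]
11 -30 -20 scene [544. 171.] wrist [ 94. 161.]
11 -30 -10 scene [543. 184.] wrist [100. 150.]
11 -30 0 scene [543. 197.] wrist [106. 140.]
11 -30 10 scene [542. 209.] wrist [110. 131.]
11 30 -30 scene [649. 126.] wrist [294. 174.]
11 30 -20 scene [648. 139.] wrist [288. 161.]
11 30 -10 scene [647. 152.] wrist [282. 150.]
11 30 0 scene [645. 165.] wrist [277. 140.]
11 30 10 scene [644. 177.] wrist [272. 131.]
```

The tips sit about 27 mm above the reported TCP height, so I'm descending guarded until I feel the mark plate at z = 101.

Call:
{"op": "servo_tool", "data": {"fingers": [0.06,0.06,0.06,0.06,0.06,0.06], "linear": [[0.002,0,0.003],[0.002,0,0.006],[0.002,0,0.009],[0.002,0,0.012],[0.002,0,0.015],[0.002,0,0.015]], "rotation": [[0,0,0],[0,0,0],[0,0,0],[0,0,0],[0,0,0],[0,0,0]]}}

```text
time: 6.55
tool_pos: [534.6, -166.3, 95.3]
tcp_rot: [-179.9, 0.0, 54.5]
ft_force: [-0.5, -0.1, -0.5]
finger_gap: 59.8
grip_force: 0.0
```

Call:
{"op": "servo_tool", "data": {"fingers": [0.06,0.06,0.06,0.06], "linear": [[0,0,0.002],[0,0,0.004],[0,0,0.005],[0,0,0.005]], "rotation": [[0,0,0],[0,0,0],[0,0,0],[0,0,0]]}}

```text
time: 6.95
tool_pos: [534.9, -166.4, 90.9]
tcp_rot: [-180.0, 0.0, 54.5]
ft_force: [0.4, -0.0, 0.3]
finger_gap: 60.3
grip_force: 0.0
```

Call:
{"op": "servo_tool", "data": {"fingers": [0.055,0.05,0.047,0.045,0.043,0.041,0.04,0.04], "linear": [[0,0,0],[0,0,0],[0,0,0],[0,0,0],[0,0,0],[0,0,0],[0,0,0],[0,0,0]], "rotation": [[0,0,0],[0,0,0],[0,0,0],[0,0,0],[0,0,0],[0,0,0],[0,0,0],[0,0,0]], "force": 20}}

```text
time: 7.75
tool_pos: [534.0, -165.6, 91.3]
tcp_rot: [-179.8, 0.0, 54.5]
ft_force: [-6.5, 4.8, 7.2]
finger_gap: 42.8
grip_force: 19.4
```

Call:
{"op": "servo_tool", "data": {"fingers": [0.058,0.058,0.058,0.058,0.058,0.058,0.058], "linear": [[0,0,0],[0,0,0],[0,-0.001,0.002],[0,-0.001,0.004],[0,-0.001,0.006],[0,-0.001,0.008],[0,-0.001,0.008]], "rotation": [[0,0,0],[0,0,0],[0,0,0],[0,0,0],[0,0,0],[0,0,0],[0,0,0]]}}

```text
time: 8.45
tool_pos: [533.9, -165.8, 82.5]
tcp_rot: [-180.0, 0.0, 54.5]
ft_force: [0.5, 0.3, 1.1]
finger_gap: 58.0
grip_force: 0.0
```

Call:
{"op": "servo_tool", "data": {"fingers": [0.054,0.05,0.047,0.045,0.043,0.041,0.04,0.04,0.04], "linear": [[0,0,0],[0,0,0],[0,0,0],[0,0,0],[0,0,0],[0,0,0],[0,0,0],[0,0,0],[0,0,0]], "rotation": [[0,0,0],[0,0,0],[0,0,0],[0,0,0],[0,0,0],[0,0,0],[0,0,0],[0,0,0],[0,0,0]], "force": 20}}

```text
time: 9.35
tool_pos: [533.9, -165.6, 83.3]
tcp_rot: [-180.0, 0.0, 54.5]
ft_force: [-5.5, 3.0, 6.4]
finger_gap: 42.9
grip_force: 20.1
```

Call:
{"op": "servo_tool", "data": {"fingers": [0.04,0.04,0.04,0.04,0.04,0.04,0.04,0.04,0.04,0.04], "linear": [[0,0,0],[0,-0.0005,0],[0,-0.0005,0],[0,-0.0005,0],[0,-0.0005,0],[0,-0.0005,0],[0,-0.0005,0],[0,-0.0005,0],[0,-0.0005,0],[0,-0.0005,0]], "rotation": [[0,0,5],[0,0,10],[0,0,15],[0,0,20],[0,0,25],[0,0,30],[0,0,35],[0,0,40],[0,0,45],[0,0,50]], "force": 30}}

```text
time: 10.35
tool_pos: [533.4, -164.8, 83.4]
tcp_rot: [-179.9, 0.1, 4.3]
ft_force: [-5.3, 6.2, 7.6]
finger_gap: 42.8
grip_force: 30.2
```

Call:
{"op": "servo_tool", "data": {"fingers": [0.04,0.04,0.04,0.04,0.04], "linear": [[0,0,0],[0,0,0],[0,0,0],[0,0,0],[0,0,0]], "rotation": [[0,0,4],[0,0,8],[0,0,12],[0,0,12],[0,0,12]]}}

```text
time: 10.85
tool_pos: [533.4, -164.5, 83.4]
tcp_rot: [-179.9, 0.1, -7.5]
ft_force: [-5.5, 6.9, 7.6]
finger_gap: 42.7
grip_force: 30.3
```

```bash
python3 - <<'E'
from h import *
import pickle
x=r.sense();print(x["tool_pos"],x["tcp_rot"],x["ft_force"],x["wrist_torque"])
w=r.snapshot("wrist");pickle.dump((w,x),open("w2.pkl","wb"))
f=w["frame"];p=proj(w,(534.3,-165.8,132)).round().astype(int);print(p)
# zoom around the collar, left as a file
cv2.imwrite("pics/w2.png",cv2.resize(f[p[1]-80:p[1]+90,p[0]-120:p[0]+120],None,fx=3.3,fy=3.3,interpolation=cv2.INTER_CUBIC)[:,:,::-1])
E
```

```text
[ 533.44043703 -164.51157996   83.42640924] [-1.79912484e+02  6.57891563e-02 -7.52975053e+00] [-5.54677845  6.85053032  7.57425653] [ 1.07326     0.91045448 -0.0508743 ]
[322 360]
```

```bash
cat > idx.py <<'E'
from h import *
def idx(w,guess,dbg=True):
    g=cv2.cvtColor(w["frame"],cv2.COLOR_RGB2GRAY).astype(np.float32)
    def samp(P): 
        uv=np.array([proj(w,p) for p in P],np.float32);return cv2.remap(g,uv[:,0],uv[:,1],cv2.INTER_LINEAR).ravel()
    # screw: bright disc r7.5 at z132, ringed by dark collar at z127
    a=np.radians(np.arange(0,360,15));best=None
    for dx in np.arange(-6,6.1,.5):
        for dy in np.arange(-6,6.1,.5):
            c=np.array([guess[0]+dx,guess[1]+dy,132.])
            i=samp([c+[5*np.cos(t),5*np.sin(t),0] for t in a]+[c]);o=samp([c+[10*np.cos(t),10*np.sin(t),-5] for t in a])
            s=np.median(i)-np.median(o)-i.std()-0.5*o.std()
            if best is None or s>best[0]: best=(s,c)
    c=best[1];A=np.arange(0,360,1.)
    prof=np.mean([samp([(c[0]+R*np.cos(np.radians(t)),c[1]+R*np.sin(np.radians(t)),127) for t in A]) for R in(10,12,14,16,18)],0)
    k=prof.argmax();wd=np.arange(-5,6);pr=np.maximum(prof[(k+wd)%360]-np.median(prof)-10,0)
    line=np.mean([samp([(c[0]+R*np.cos(np.radians(t)),c[1]+R*np.sin(np.radians(t)),101) for t in A]) for R in(29,31,33)],0)
    if dbg: print("axis",c,"score",best[0],"index",A[k]+(pr*wd).sum()/pr.sum(),"peak",prof[k],np.median(prof),"top5",A[np.argsort(prof)[-6:]])
    sl=slice(150,195);print("line darkest",A[sl][np.argsort(line[sl])[:4]],line[sl].min(),np.median(line))
E
python3 - <<'E'
from idx import *
import pickle
idx(pickle.load(open("w1.pkl","rb")),(535,-165))
idx(pickle.load(open("w2.pkl","rb"))[0],(534,-166))
E
```

```text
axis [ 536. -164.  132.] score 57.695232 index 231.87032211896556 peak 175.66914 78.82324 top5 [229. 234. 230. 233. 231. 232.]
line darkest [173. 172. 174. 171.] 82.02799 196.65103
axis [ 534.5 -164.5  132. ] score 55.493958 index 172.21346418388774 peak 170.0502 69.47041 top5 [175. 170. 174. 171. 173. 172.]
line darkest [151. 166. 164. 191.] 67.96224 86.884766
```

Call:
{"op": "servo_tool", "data": {"fingers": [0.04,0.04,0.04,0.04], "linear": [[0,0,0],[0,0,0],[0,0,0],[0,0,0]], "rotation": [[0,0,1],[0,0,2],[0,0,2],[0,0,2]]}}

```text
time: 11.3
tool_pos: [533.4, -164.5, 83.4]
tcp_rot: [-179.9, 0.1, -9.5]
ft_force: [-5.7, 6.6, 7.0]
finger_gap: 42.9
grip_force: 30.3
```

Call:
{"op": "servo_tool", "data": {"fingers": [0.05,0.058,0.065,0.065,0.065,0.065,0.065,0.065,0.065], "linear": [[0,0,0],[0,0,0],[0,0,0],[0,0,-0.02],[0,0,-0.05],[0,0,-0.08],[0,0,-0.1],[0,0,-0.1],[0,0,-0.1]], "rotation": [[0,0,0],[0,0,0],[0,0,0],[0,0,0],[0,0,0],[0,0,0],[0,0,0],[0,0,0],[0,0,0]]}}

```text
time: 12.2
tool_pos: [534.1, -165.8, 183.1]
tcp_rot: [180.0, -0.1, -9.5]
ft_force: [-0.3, -0.8, -1.2]
finger_gap: 65.2
grip_force: 0.0
```

```bash
python3 - <<'E'
from idx import *
import pickle
w=r.snapshot("wrist");x=r.sense();pickle.dump((w,x),open("w3.pkl","wb"));print(x["tool_pos"],x["tcp_rot"])
idx(w,(534.5,-165))
p=proj(w,(534.5,-165,127)).round().astype(int);print(p)
cv2.imwrite("pics/w3.png",cv2.resize(w["frame"][max(p[1]-75,0):p[1]+75,p[0]-90:p[0]+90],None,fx=4,fy=4,interpolation=cv2.INTER_CUBIC)[:,:,::-1])
E
```

```text
[ 533.41243839 -165.52040219  182.01200891] [-1.79989661e+02  6.03164802e-02 -9.54717480e+00]
axis [ 536. -165.  132.] score 56.448677 index 169.07861536673403 peak 162.53105 72.34482 top5 [172. 167. 171. 168. 170. 169.]
line darkest [173. 172. 166. 174.] 91.44401 182.0599
[317 257]
```

View pics/w3.png

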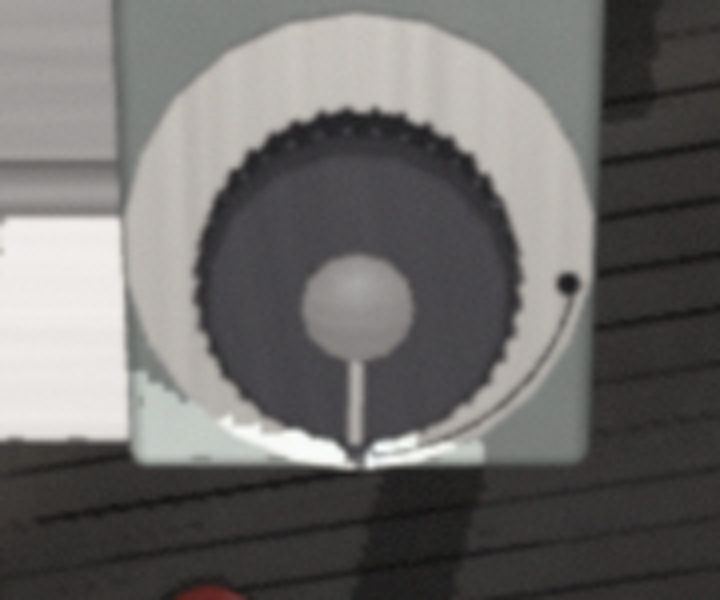

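The view shows the index line straight down, from the screw (358,308) to the lug tip (357,462). The lug covers the long line, parallel to the bracket sides, so the collar is locked. Next, the closed fingers go over the first bolt.

Call:
{"op": "servo_tool", "data": {"fingers": [0.04,0.02,0.0,0.0,0.0,0.0,0.0,0.0], "linear": [[-0.01,-0.04,0],[-0.0308,-0.08,0],[-0.0308,-0.0962,0],[-0.0308,-0.0962,0.02],[-0.0308,-0.0962,0.05],[-0.0308,-0.0962,0.072],[-0.0308,-0.0962,0.082],[-0.0308,-0.0962,0.082]], "rotation": [[0,0,0],[0,0,0],[0,0,0],[0,0,0],[0,0,0],[0,0,0],[0,0,0],[0,0,0]], "force": 20}}

```text
time: 13.05
tool_pos: [517.3, -65.2, 98.2]
tcp_rot: [-180.0, 0.3, -9.5]
ft_force: [-0.5, 0.4, 1.1]
finger_gap: -0.0
grip_force: 0.0
```

Call:
{"op": "servo_tool", "data": {"fingers": [0.0,0.0,0.0,0.0,0.0,0.0], "linear": [[0,0,0.002],[0,0,0.004],[0,0,0.006],[0,0,0.008],[0,0,0.01],[0,0,0.01]], "rotation": [[0,0,0],[0,0,0],[0,0,0],[0,0,0],[0,0,0],[0,0,0]]}}

```text
time: 13.65
tool_pos: [519.3, -65.6, 90.9]
tcp_rot: [-180.0, 0.0, -9.5]
ft_force: [0.4, 0.5, -0.2]
finger_gap: 0.1
grip_force: 0.0
```

```bash
cat > tip.py <<'E'
from h import *
import sys
# dark/bright column structure at finger tips: print the lowest image row where the gripper is seen vs. stand, and save picture
w=r.snapshot("wrist");x=r.sense();p=x["tool_pos"];print(p,x["tcp_rot"],x["ft_force"],x["finger_gap"])
for dz in(-30,-20,-10,0,19): print(dz,[proj(w,p+[11*sx*.986,-11*sx*.165,-dz]).round() for sx in(-1,0,1)])
print("bolt",proj(w,(519.4,-65.6,86)),"ball",proj(w,(472.1,-57.7,81)))
g=cv2.cvtColor(w["frame"],cv2.COLOR_RGB2GRAY);cv2.imwrite("pics/t.png",g)
print(cv2.resize(g[200:400,240:400],(40,50),interpolation=cv2.INTER_AREA)//26)
E
python3 -c "
import numpy as np;np.set_printoptions(linewidth=250,threshold=10**6);exec(open('tip.py').read())"
```

```text
[519.29322717 -65.57981148  90.98996277] [ 1.79999949e+02  1.30219909e-02 -9.53907648e+00] [-0.30151894 -0.03819451 -0.27250165] 0.160291862881023
-30 [array([318., 362.]), array([318., 333.]), array([318., 303.])]
-20 [array([318., 348.]), array([318., 320.]), array([318., 292.])]
-10 [array([318., 335.]), array([318., 309.]), array([318., 282.])]
0 [array([318., 323.]), array([318., 299.]), array([318., 273.])]
19 [array([318., 305.]), array([318., 282.]), array([318., 259.])]
bolt [318.13207153 293.68537332] ball [318.22554429 386.93673834]
[[4 4 4 4 4 4 4 4 4 4 5 6 6 6 6 6 6 6 6 6 6 6 6 6 6 6 6 6 6 4 4 4 4 4 4 4 4 4 4 4]
 [4 4 4 4 4 4 4 4 4 4 5 6 6 6 6 6 6 6 6 6 6 6 6 6 6 6 6 6 6 4 4 4 4 4 4 4 4 4 4 4]
 [5 5 5 5 5 5 5 5 5 4 5 6 6 6 6 6 6 6 6 6 6 6 6 6 6 6 6 6 6 4 5 5 5 5 5 5 5 5 5 5]
 [4 4 4 4 4 4 4 4 4 4 5 6 6 6 6 6 6 6 5 5 5 6 6 6 6 6 6 6 6 4 4 4 4 4 4 4 4 4 4 4]
 [4 4 4 4 4 4 4 4 4 3 5 6 6 6 6 6 6 6 5 5 5 6 6 6 6 6 6 6 6 4 4 4 4 4 4 4 4 4 4 4]
 [4 4 4 4 4 4 4 4 4 4 4 6 6 6 6 6 6 6 5 4 5 6 6 6 6 6 6 6 6 4 4 4 4 4 4 4 4 4 4 4]
 [4 4 4 5 4 4 5 5 5 5 4 5 5 5 5 5 5 5 5 5 5 5 5 5 5 
[... 2900 characters left out ...]
 0 0 0 0 0 0 0 0 0 0 0 0 0 0 0 0 0]
 [0 0 0 0 0 0 0 0 0 0 0 0 0 0 0 0 0 0 1 1 1 0 0 0 0 0 0 0 0 0 0 0 0 0 0 0 0 0 0 0]
 [0 0 0 0 0 0 0 0 0 0 0 0 0 0 0 0 0 0 1 1 1 0 0 0 0 0 0 0 0 0 0 0 0 0 0 0 0 0 0 0]
 [0 0 0 0 0 0 0 0 0 0 0 0 0 0 0 0 0 0 1 1 1 1 0 0 0 0 0 0 0 0 0 0 0 0 0 0 0 0 0 0]
 [0 0 0 0 0 0 0 0 0 0 0 0 0 0 0 0 0 0 1 1 1 0 0 0 0 0 0 0 0 0 0 0 0 0 0 0 0 0 0 0]
 [0 0 0 0 0 0 0 0 0 0 0 0 0 0 0 0 0 0 1 1 1 1 0 0 0 0 0 0 0 0 0 0 0 0 0 0 0 0 0 0]
 [0 0 0 0 0 0 0 0 0 0 0 0 0 0 0 0 0 1 1 1 1 1 1 0 0 0 0 0 0 0 0 0 0 0 0 0 0 0 0 0]
 [0 0 0 0 0 0 0 0 0 0 0 0 0 0 0 0 1 1 1 1 1 1 1 0 0 0 0 0 0 0 0 0 0 0 0 0 0 0 0 0]
 [0 0 0 0 0 0 0 0 0 0 0 0 0 0 0 0 1 1 1 1 1 1 1 0 0 0 0 0 0 0 0 0 0 0 0 0 0 0 0 0]]
```

Call:
{"op": "servo_tool", "data": {"fingers": [0.0,0.0,0.0,0.0,0.0,0.0,0.0,0.0], "linear": [[0,0.001,0.005],[0,0.001,0.01],[0,0.001,0.013],[0,0.001,0.016],[0,0.001,0.018],[0,0.001,0.019],[0,0.001,0.02],[0,0.001,0.02]], "rotation": [[0,0,0],[0,0,0],[0,0,0],[0,0,0],[0,0,0],[0,0,0],[0,0,0],[0,0,0]]}}

```text
time: 14.5
tool_pos: [519.2, -66.6, 71.1]
tcp_rot: [-180.0, 0.0, -9.5]
ft_force: [-0.7, -1.1, -1.0]
finger_gap: -0.0
grip_force: 0.0
```

Call:
{"op": "servo_tool", "data": {"fingers": [0.0,0.0,0.0,0.0], "linear": [[0,0,0.001],[0,0,0.002],[0,0,0.003],[0,0,0.003]], "rotation": [[0,0,0],[0,0,0],[0,0,0],[0,0,0]]}}

```text
time: 14.9
tool_pos: [519.3, -66.6, 68.4]
tcp_rot: [180.0, -0.0, -9.5]
ft_force: [-1.6, 0.9, 4.1]
finger_gap: -0.0
grip_force: 1.6
```

Call:
{"op": "servo_tool", "data": {"fingers": [0.0,0.0,0.0], "linear": [[0,0,0.001],[0,0,0.002],[0,0,0.002]], "rotation": [[0,0,0],[0,0,0],[0,0,0]]}}

```text
time: 15.2
tool_pos: [519.4, -66.6, 67.7]
tcp_rot: [180.0, -0.0, -9.5]
ft_force: [-7.7, 1.3, 16.0]
finger_gap: 0.2
grip_force: 7.7
```

Bolt at y=-50 is tight (16 N with under 1 mm of give, contact at TCP z of about 68.5). Next bolt.

Call:
{"op": "servo_tool", "data": {"fingers": [0.0,0.0,0.0,0.0,0.0,0.0,0.0,0.0,0.0,0.0], "linear": [[0,0,-0.012],[0,0,-0.024],[0,-0.03,-0.024],[0,-0.06,-0.024],[0,-0.09,-0.024],[0,-0.09,-0.024],[0,-0.09,-0.015],[0,-0.09,-0.008],[0,-0.09,-0.006],[0,-0.09,-0.006]], "rotation": [[0,0,0],[0,0,0],[0,0,0],[0,0,0],[0,0,0],[0,0,0],[0,0,0],[0,0,0],[0,0,0],[0,0,0]]}}

```text
time: 16.2
tool_pos: [533.3, 21.4, 71.1]
tcp_rot: [180.0, 0.1, -9.6]
ft_force: [-0.7, 0.2, -0.1]
finger_gap: 0.3
grip_force: 0.0
```

Call:
{"op": "servo_tool", "data": {"fingers": [0.0,0.0,0.0,0.0,0.0,0.0], "linear": [[0,0,0.001],[0,0,0.002],[0,0,0.003],[0,0,0.004],[0,0,0.0045],[0,0,0.0045]], "rotation": [[0,0,0],[0,0,0],[0,0,0],[0,0,0],[0,0,0],[0,0,0]]}}

```text
time: 16.8
tool_pos: [534.3, 22.1, 67.7]
tcp_rot: [180.0, -0.0, -9.5]
ft_force: [0.7, -1.1, 0.1]
finger_gap: -0.2
grip_force: 0.5
```

Call:
{"op": "servo_tool", "data": {"fingers": [0.0,0.0,0.0,0.0], "linear": [[0,0,0.001],[0,0,0.002],[0,0,0.0025],[0,0,0.0025]], "rotation": [[0,0,0],[0,0,0],[0,0,0],[0,0,0]]}}

```text
time: 17.2
tool_pos: [534.2, 22.2, 65.0]
tcp_rot: [-180.0, -0.0, -9.5]
ft_force: [0.4, 0.1, 1.1]
finger_gap: -0.1
grip_force: 0.5
```

Call:
{"op": "servo_tool", "data": {"fingers": [0.0,0.0,0.0,0.0], "linear": [[0,0,0.001],[0,0,0.002],[0,0,0.0025],[0,0,0.0025]], "rotation": [[0,0,0],[0,0,0],[0,0,0],[0,0,0]]}}

```text
time: 17.6
tool_pos: [534.3, 22.2, 63.6]
tcp_rot: [-180.0, -0.0, -9.5]
ft_force: [-4.4, -0.4, 9.8]
finger_gap: -0.2
grip_force: 5.2
```

Bolt at y=+40 sank 5 mm (68.5 → 63.6) under about 1 N, then stopped, so it is the loose one. Now to its ball.

Call:
{"op": "servo_tool", "data": {"fingers": [0.0,0.0,0.0,0.03,0.045,0.045,0.045,0.045], "linear": [[0,0,-0.02],[0,0,-0.045],[-0.02,0,-0.045],[-0.048,0,-0.045],[-0.048,0,-0.045],[-0.048,0,-0.045],[-0.048,0,-0.045],[-0.048,0,-0.045]], "rotation": [[0,0,0],[0,0,0],[0,0,0],[0,0,0],[0,0,0],[0,0,0],[0,0,0],[0,0,0]]}}

```text
time: 18.4
tool_pos: [487.5, 30.0, 107.7]
tcp_rot: [-180.0, -0.0, -9.5]
ft_force: [0.8, 0.1, -0.2]
finger_gap: 45.4
grip_force: 0.0
```

```bash
python3 - <<'E'
from h import *
w=r.snapshot("wrist");x=r.sense();p=x["tool_pos"];print(p,x["finger_gap"])
y=np.radians(-9.5);X=np.array([np.cos(y),np.sin(y),0])
b=p+[0,0,0];b[2]=81;print("tcp xy at z81",proj(w,b))
for z in(128,132): 
  print(z,[proj(w,(p+k*X)[:2].tolist()+[z]).round() for k in(-11,0,11)])
bo=p+48*X;bo[2]=81;print("bolt sunk",proj(w,bo))
g=cv2.cvtColor(w["frame"],cv2.COLOR_RGB2GRAY)[200:400,220:420]
np.set_printoptions(linewidth=250,threshold=10**6)
for row in cv2.resize(g,(50,50),interpolation=cv2.INTER_AREA)//26: print("".join(map(str,row)))
E
```

```text
[487.37721615  29.98959361 107.61604446] 45.11036245090512
tcp xy at z81 [318.26022109 276.43621583]
128 [array([318., 348.]), array([318., 321.]), array([318., 292.])]
132 [array([318., 354.]), array([318., 326.]), array([318., 297.])]
bolt sunk [318.19958181 172.8677129 ]
44555555555555555444444454444444444444444444444677
55555555555555555555554454444444444444444444444556
55555555555555555555554454455555555555555555555555
44444444444444444444444444444444444444444444444445
33333333333333333333333444333333323333333333333334
00001111111111111111112444111111111111111111111122
11111111111111111111002444111111111111111111111112
11111111111110000000112454111111111111111111111122
11111111100000111111112454111111111111111111111122
00000001111111111111112454111111111111111111111222
00111111111111111111112454111111111111111111112222
11111111111111111111113454211111111111111111111122
11111111111111111111123444311111111111111111112222
11111111111111111111124554311111111111111111112222
11111111111111111111124444311111111111111111112222
11111111111111111111111000111112222222111111112111
111121111
[... 1024 characters left out ...]
1111111111111111111111111110000001454
45310000011111111111111111111111111111110000011551
25310000011111111111111111111111111111110000012540
13210000011111111111111111111111111111111000011320
00110000111111111111111111111111111111111000011000
00110000111111111111111111111111111111111000011000
00110000111111111111111111111111111111111000011000
00010000111111111111111111111111111111111000011000
00010000111111111111111111111111111111111000011000
00010000111111111111111111111111111111111100011000
00010000111111111111111111111111111111111100011000
00010001111111111111111111111111111111111100011000
00011001111111111111111111111111111111111010010000
00011000011111111111111111111111111111111110010000
```

Call:
{"op": "servo_tool", "data": {"fingers": [0.045,0.045,0.045,0.045,0.045,0.045,0.045,0.045], "linear": [[-0.003,0,0.01],[-0.003,0,0.02],[-0.003,0,0.03],[-0.003,0,0.04],[-0.003,0,0.047],[-0.003,0,0.054],[-0.003,0,0.059],[-0.003,0,0.059]], "rotation": [[0,0,0],[0,0,0],[0,0,0],[0,0,0],[0,0,0],[0,0,0],[0,0,0],[0,0,0]]}}

```text
time: 19.25
tool_pos: [483.3, 30.6, 47.8]
tcp_rot: [180.0, 0.1, -9.5]
ft_force: [-0.3, 0.2, 0.9]
finger_gap: 44.8
grip_force: 0.0
```

Call:
{"op": "servo_tool", "data": {"fingers": [0.035,0.028,0.024,0.02,0.016,0.014,0.014,0.014], "linear": [[0,0,0],[0,0,0],[0,0,0],[0,0,0],[0,0,0],[0,0,0],[0,0,0],[0,0,0]], "rotation": [[0,0,0],[0,0,0],[0,0,0],[0,0,0],[0,0,0],[0,0,0],[0,0,0],[0,0,0]], "force": 20}}

```text
time: 20.05
tool_pos: [484.3, 31.0, 49.0]
tcp_rot: [-180.0, -0.0, -9.5]
ft_force: [0.4, 4.9, 3.4]
finger_gap: 18.5
grip_force: 19.6
```

Ball gripped (gap 18.5, 19.6 N). Lifting along the arc.

Call:
{"op": "servo_tool", "data": {"fingers": [0.014,0.014,0.014,0.014,0.014,0.014,0.014,0.014,0.014], "linear": [[0,-0.0005,0],[0.0013,-0.0005,-0.0081],[0.0032,-0.0005,-0.016],[0.0057,-0.0005,-0.0238],[0.0086,-0.0005,-0.0314],[0.0121,-0.0005,-0.0388],[0.0161,-0.0005,-0.0459],[0.0206,-0.0005,-0.0527],[0.0206,-0.0005,-0.0527]], "rotation": [[0,0,0],[0,0,0],[0,0,0],[0,0,0],[0,0,0],[0,0,0],[0,0,0],[0,0,0],[0,0,0]], "force": 35}}

```text
time: 20.95
tool_pos: [505.1, 27.7, 102.6]
tcp_rot: [-180.0, -0.1, -9.5]
ft_force: [-2.4, 4.4, 0.4]
finger_gap: 17.6
grip_force: 34.7
```

Call:
{"op": "servo_tool", "data": {"fingers": [0.014,0.014,0.014,0.014,0.014,0.014,0.014,0.014,0.014], "linear": [[0.005,0,-0.0065],[0.0104,0,-0.0126],[0.0162,0,-0.0184],[0.0224,0,-0.0237],[0.0289,0,-0.0285],[0.0358,0,-0.033],[0.043,0,-0.0369],[0.043,0,-0.0369],[0.043,0,-0.0369]], "rotation": [[0,0,0],[0,0,0],[0,0,0],[0,0,0],[0,0,0],[0,0,0],[0,0,0],[0,0,0],[0,0,0]]}}

```text
time: 21.85
tool_pos: [547.6, 20.6, 139.9]
tcp_rot: [-180.0, -0.1, -9.5]
ft_force: [-4.5, 4.5, 10.9]
finger_gap: 17.3
grip_force: 35.7
```

```bash
python3 - <<'E'
from h import *
x=r.sense();print(x["tool_pos"],x["ft_force"],x["wrist_torque"],x["finger_gap"],x["grip_force"])
# is the ball still between the pads? compare where the shut ball/bolt lay in the top and scene views with the first pictures
for n in("scene","top"):
    s=r.snapshot(n);f0=cv2.imread(f"pics/{n}0.png")[:,:,::-1]
    for nm,p in(("ball40 shut",(485.5,30,81)),("ball130",(500.5,118,81)),("ball-50",(470.5,-59,81)),("bottle",None)):
        if p is None: continue
        u,v=proj(s,p).round().astype(int);a=s["frame"][v-3:v+4,u-3:u+4].mean();b=f0[v-3:v+4,u-3:u+4].mean();print(n,nm,u,v,a.round(),b.round())
    if n=="scene":
        h=lambda f:cv2.moments(cv2.inRange(cv2.cvtColor(np.ascontiguousarray(f[295:335,285:320]),cv2.COLOR_RGB2HSV),(0,150,90),(10,255,255)),True)
        for f in(f0,s["frame"]): m=h(f);print("red bottle",m["m10"]/m["m00"],m["m01"]/m["m00"],m["m00"])
E
```

```text
[547.59972715  20.56987074 139.88924875] [-4.48899036  4.47107873 10.85981419] [0.81799179 0.90190131 0.03067482] 17.342283006487815 35.67095875740051
scene ball40 shut 261 253 176.0 48.0
scene ball130 233 234 44.0 44.0
scene ball-50 291 275 42.0 41.0
red bottle 16.9281045751634 22.49673202614379 153.0
red bottle 16.94 22.44 150.0
top ball40 shut 281 260 64.0 55.0
top ball130 245 254 56.0 52.0
top ball-50 317 266 70.0 69.0
```

Call:
{"op": "servo_tool", "data": {"fingers": [0.014,0.014,0.014,0.014], "linear": [[-0.0035,0,0.0018],[-0.0072,0,0.004],[-0.0072,0,0.004],[-0.0072,0,0.004]], "rotation": [[0,0,0],[0,0,0],[0,0,0],[0,0,0]]}}

```text
time: 22.35
tool_pos: [540.1, 21.8, 135.6]
tcp_rot: [-180.0, -0.1, -9.5]
ft_force: [-4.5, 4.7, 8.4]
finger_gap: 17.1
grip_force: 35.6
```

```bash
python3 - <<'E'
from h import *
w=r.snapshot("wrist");x=r.sense();p=x["tool_pos"];print(p,x["ft_force"],x["finger_gap"],x["grip_force"])
y=np.radians(-9.5);X=np.array([np.cos(y),np.sin(y),0])
d=(p-[484.3,31,49.0]);print("arc",d@X,d[2],np.degrees(np.arctan2(15+d[2],116-d@X))-7.37,np.hypot(15+d[2],116-d@X))
for z in(18,27,40): print(z,[proj(w,p+k*X+[0,0,z]).round() for k in(-11,0,11)])
g=cv2.cvtColor(w["frame"],cv2.COLOR_RGB2GRAY)[160:360,220:420]
for row in cv2.resize(g,(50,50),interpolation=cv2.INTER_AREA)//26: print("".join(map(str,row)))
E
```

```text
[540.12228623  21.81606653 135.55828437] [-4.6691252   3.23224433  8.73150619] 17.643236187741653 35.605836510658264
arc 56.572503383152466 86.55828437281758 52.29568311094872 117.66780561774537
18 [array([318., 345.]), array([318., 318.]), array([318., 290.])]
27 [array([318., 357.]), array([318., 329.]), array([318., 299.])]
40 [array([318., 379.]), array([318., 348.]), array([318., 316.])]
55555555555555555555555544555555555555555555788888
55555555555555555555555444555555555555555555788888
55555555555555556666666656666666655555555555788888
55555555555555555555555555665656555555555555688888
55555555555555556666666666666666655555555555688888
55555555555555556666666666666666655555555555567776
44444444555555556677777776776666655555555555555555
44444443355555557777777777777777755555555555555555
44444443355555557777777777777777755555555555555555
55555544344444447777777777777777744444444444444444
55555554455555557777777777777777755555555555555555
55555554455555556666666666666666655555555555555557
55555554444444445555555545555555554444444444444457
44445554344444445555542222245555544444444
[... 1145 characters left out ...]
3332012233333432220133321111111122222
11111111110013332012210000012220133320001111222222
11111111000023332012000000000110133331000111222222
11111111000123331000000000000010023331000111122222
21111111111133331000000000000000023332111111122222
21111111111233330000000000000000023332111111122222
11111110000233320000000000000000013333100001122111
11111110001233320000000111000000013333100001111111
11111100001333320000000111100000013333200001112221
12111100000125531000001111100000125531000000111111
11110000000001531000000111100000125300000000011111
11100011111000431000000111100000125100011110001122
11100011110000121000000000000000112100011110000111
11000000000000011000000000000000110000000000000111
```

Call:
{"op": "servo_tool", "data": {"fingers": [0.014,0.014,0.014,0.014,0.014,0.014,0.014,0.014], "linear": [[0,0,0],[0,0,0],[0,0,0],[0,0,0],[0,0,0],[0,0,0],[0,0,0],[0,0,0]], "rotation": [[0,0,0],[0,0,0],[0,0,0],[0,0,0],[0,0,0],[0,0,0],[0,0,0],[0,0,0]]}}

```text
time: 23.2
tool_pos: [540.2, 21.8, 135.6]
tcp_rot: [-180.0, -0.1, -9.5]
ft_force: [-5.0, 5.7, 8.5]
finger_gap: 17.2
grip_force: 35.6
```

```bash
python3 -c "
from bench import r
x=r.sense();print(x['tool_pos'],x['ft_force'],x['finger_gap']);print(r.hand_in())"
```

```text
[540.18495655  21.80948702 135.60519732] [-5.0007325   5.65219294  8.48996023] 17.18667368098405
the job is handed in; nothing more can be done
None
```

The job is handed in, with no verdict returned: the collar lug is on the long line, the bolt at y = +40 mm sank 5 mm when tapped, and its cap is held by the ball about 52° open; the bolt at y = +130 mm was not tapped because the loose one was already found.

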